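# Dose the stay-wet palette box and hold its lid open

## Robot

A 6-joint arm with a two-finger parallel gripper is mounted at the origin on a cart in front of the work surface, level with it; the furniture and walls round the work are solid. World frame = base frame: x ahead of the robot, y to its left, z up, the work surface at z = 0. Lengths are in m, angles in rad, forces in N, time in s.
With the tool pointing down it reaches from about 0.35 to 0.975 m from the base axis. Payload 4.9 kg.
Tool frame: the origin (TCP) lies at the very end of the fingers, on their centre line; the grasp point (between the pads) lies manip.grip_point_offset behind it (manip.grip_point_offset is the distance from the TCP to the grasp point, in m); z points along the fingers, y is the line along which they close (so a half turn about z gives the same grasp; the last joint's range is limited). The gripper opens to 85 mm and grips with 20 to 120 N. Pads are 22 mm wide; open, the fingers measure 114 mm over their backs; the gripper's body (76 mm by 85 mm) begins 54 mm behind the grasp point. The pads swing forward as they close: fully open they stand 13 mm farther back than shut.
Start: joints at [1.136, 0.053, 1.613, -0, 1.476, -0.119], TCP at [0.194, 0.594, 0.194] pointing down, gripper open.
Joint ranges: [-3.01, 3.01], [-1.01, 2.22], [0.06, 2.58], [-1.02, 4.17], [0.09, 2.62], [-3.14, 3.14]. Speed limits (rad/s): [2.57, 2.57, 3.14, 3.14, 3.14, 3.14].

## Interface

Orientations are given as a unit quaternion [w, x, y, z].
In Python, from plant import manip gives the robot as it stands.
- The arm moves only by the shell command python3 -m crank 'ROWS' [OPENING]. ROWS is JSON, a list of rows, each an object of numbers: "x", "y", "z": the shift along the tool's x, y, z in cm; "turn": the turn about the tool's z in rad. In form: [{"x": .., "y": .., "z": .., "turn": ..}, ...]. A call has 1 to 5 rows; each row shifts and turns the commanded pose from where the row before left it, along the tool's axes as they then stand; what a row does not reach is not made up. A row lasts 1/10 s, in which the tool goes at most 50 mm and 8.59 degrees, less where a joint would pass 70% of its speed; a pose out of reach is approached as far as the arm can. A call with a gripper value outside its range is refused whole. OPENING is the opening in per cent of the stroke, from 0 (shut) to 100 (fully open), set as the call begins (- or left out, the last holds). The fingers move at their own pace and stop on an object; the grip force is fixed at half the most. Time passes only in rows, so rows that do not move let the fingers close. It gives the time, the measured TCP pose, the force, the opening and the grip force at its end, in the units of the state.
- manip.state(): the state, without advancing time (a new reading comes with each control period).
- manip.grab_frame(name): name is "scene" or "top" or "wrist"; returns (picture, depth): 400x640x3 uint8, red, green, blue; 400x640 float32, m along the optical axis (not along the pixel's ray), 0 where there is no reading.
- manip.camera_model(name): a dict with "mtx" (3x3 intrinsics, pixels), "k1" (the pictures are not rectified: a ray, as slopes to the right and down, at radius r is drawn at 1 + k1 r^2 times it, then the intrinsics apply), "world_to_cam" (4x4, takes a point from world to camera coordinates). Camera axes: x right, y down, z forward; pixel columns grow to the right and rows downward; lengths in m; the calibration is good to about 2 mm. A picture is of the moment at which its call begins: read the wrist's pose just before it. camera_model takes no time and is no camera call; for the wrist camera it gives the pose at the moment of the call.
- manip.job_done(): hands the job in; it is judged then, once.
The state is a dict: "time": time; "joint_pos": joint angles; "joint_vel": joint speeds; "joint_efforts": joint torques, N m; "tool_pos": TCP position; "tool_rot": TCP orientation; "contact_force": force on the tool from outside, world axes, zero at the start; "ft_torque": the same for the moment, N m; "gripper_width": opening from 0.0 (shut) to 1.0 (fully open); "grasp_force": force on a finger pad.
Only numpy, scipy, OpenCV 4.12 (cv2) and the standard library are available. Lean on these libraries where they do the work, as an engineer would, in place of code of your own. Each camera call takes 0.05 s, during which the arm holds its last target. There are 200 camera calls.

## Task

Freshen the stay-wet palette box: with its lid still shut, press the sprung pump cap of the dosing bottle beside the box all the way down briefly and let it come back up. Then lift the box's lid, which has a bar handle in front, and hold it open at 45 degrees so that I can get at the paint; the lid falls shut by itself, so finish while still holding it there. Do not open it much wider on the way, do not lean on the spare bottle with the screw cap, and leave the other things on the table where they are.

Things in the scene. Friction and masses are not known exactly. Their poses are not given: they have to be found in the camera images.
- palette_box: fixed grey plastic palette box, 240 deep (its x) by 250 wide (its y) by 70 mm high, open on top under a white lid; origin at the centre of its underside on the table; its -x side is the front with the handle, +x points to the hinge side. Grey cradles at its left and right flanks, centres at x = -50, y = +171 and -171 mm, carry the two bottles (which bottle is on which side varies)
- lid_hinge (a point): middle of the lid's hinge line, at the far rim of the box (x = 122 mm, z = 74.5 mm in the box's frame); the hinge line runs along the box's y axis
- lid_bar (a point): middle of the lid's handle: a round aluminium rod 12 mm thick and 150 mm long, parallel to the hinge line and 282 mm from it; moves with the lid. The rod stands 36 mm (clear gap) in front of the lid's front edge, on two flat 10 mm wide arms at 68 mm either side of its middle, in the plane of the lid, about 75 mm above the table while shut, with free air below it. The point's own z axis is square to the lid
- box_lid (a joint): opening angle of the lid, rad: 0 shut, grows as the front rises and swings back over the far rim (0.785 is 45 degrees, stop at 1.9). White plate 246 x 256 x 8 mm, about 0.35 kg with its handle (varies by 30 percent), loose hinge: it falls shut when let go. The handle rod may turn between the fingers
- dosing_bottle: fixed white round bottle, 62 mm diameter, standing upright in one cradle of the box; origin at the centre of its underside, 12 mm above the table; its neck collar ends 146 mm above the origin, the mushroom-shaped pump cap stands above it on a thin steel stem
- cap_top (a point): centre of the pump cap's flat top, a round white cap 40 mm across and 12 mm thick, 184.5 mm above the table when up; it goes straight down
- pump_cap (a joint): how far the pump cap is pressed down, m: 0 up, 0.010 fully down at its stop; sprung, starts to move at about 2 N and takes about 6.5 N at the stop; comes back up by itself
- spare_bottle: fixed spare bottle in the other cradle: same white body, but a plain grey ribbed screw cap 44 mm across, about 23 mm lower at the top than the dosing bottle (161 mm above the table); nothing moves on it; origin at the centre of its underside
- masking_tape: loose roll of masking tape lying flat, 100 mm across, 25 mm high; bystander, origin at the centre of its underside
- paint_tube: loose paint tube lying flat, 30 x 124 x 22 mm; bystander, origin at the centre of its underside
- paint_jar: loose paint jar, 64 mm across, 66 mm high; bystander, origin at the centre of its underside
- pencil: loose pencil, 7 x 112 x 7 mm; bystander, origin at the centre of its underside
- bristle_brush: loose flat brush, 38 x 225 x 20 mm; bystander, origin at the centre of its underside
- paint_marker: loose marker, 13 x 129 x 13 mm; bystander, origin at the centre of its underside

How it is judged:
On the way, in this order (a step that is already met when the one before it is completed fails the run):
1. the pump cap is pressed down (8 mm or more of its 10 mm) with the lid shut (value of joint pump_cap above 0.008 m and value of joint box_lid below 0.06 rad), for 0.1 s.
2. the pump cap has come back up, the lid still shut (value of joint pump_cap below 0.002 m and value of joint box_lid below 0.06 rad), for 0.2 s.
3. the robot has the lid open at 45 degrees, give or take 7 (value of joint box_lid between 0.663 and 0.908 rad and contact force between any of the fingers, the arm and box_lid above 0.4 N), for 0.3 s.
At the end, for the whole second after the job is handed in: The lid stands still at 45 degrees, give or take 7, held by the robot alone (the robot bears on it with at least 0.4 N, no loose thing props it), and the pump cap is up (all of step 3 and velocity of joint box_lid between -0.05 and 0.05 rad/s and value of joint pump_cap below 0.002 m and contact force between each of masking_tape, paint_tube, paint_jar, pencil, bristle_brush, paint_marker and box_lid below 0.1 N); the arm keeps its last pose, push and grip.
It fails at once if the lid is opened beyond 63 degrees (value of joint box_lid above 1.1 rad).
It fails at once if the spare bottle is pushed with more than 5 N (contact force between any of the fingers, the arm and spare_bottle above 5 N).
It fails at once if a bystander is moved more than 2 cm (distance of any of masking_tape, paint_tube, paint_jar, pencil, bristle_brush, paint_marker from where it was at the start of the episode above 0.02 m).
It also fails if it takes over 51 s, if anything falls off the work surface, if the arm or the gripper's body presses on something with over 40 N, if the wrist force passes 120 N, or if a joint passes its speed limit or range.

## Working session

There is one attempt and no reset: what is moved stays moved. The work goes in short steps, Python scripts to look and compute and a shell command to move; the robot and the scene stay as the last step left them, time stands still between calls to the robot, and variables do not carry over. Pictures are saved under pics/ and viewed, at most 10 in all, crops included, and the job is handed in when it is done.

```bash
ls; mkdir -p pics; python3 - <<'E'
from plant import manip
import cv2,numpy as np
s=manip.state();print({k:np.round(v,3).tolist() for k,v in s.items()},manip.grip_point_offset)
for n in("top","scene"):
    im,d=manip.grab_frame(n);cv2.imwrite(f"pics/{n}.png",im[:,:,::-1]);np.savez(f"pics/{n}.npz",im=im,d=d,**manip.camera_model(n))
    print(n,manip.camera_model(n))
E
```

```text
pics
{'time': 0.0, 'joint_pos': [1.136, 0.053, 1.614, -0.0, 1.476, -0.119], 'joint_vel': [0.001, 0.001, 0.002, 0.0, 0.002, 0.0], 'joint_efforts': [-0.002, -39.365, -37.019, -0.0, 0.007, -0.0], 'tool_pos': [0.194, 0.593, 0.193], 'tool_rot': [-0.0, 0.157, 0.988, -0.001], 'contact_force': [0.222, 0.502, -0.12], 'ft_torque': [-0.012, 0.038, 0.045], 'grasp_force': 0.0, 'gripper_width': 1.001} 0.0187
top {'mtx': array([[451.39328818,   0.        , 318.03788688],
       [  0.        , 451.39328818, 201.11179323],
       [  0.        ,   0.        ,   1.        ]]), 'k1': -0.0027491484119877953, 'world_to_cam': array([[-0.02505998, -0.99968398,  0.00198257,  0.02174554],
       [-0.98548563,  0.02437088, -0.16800042,  0.55806544],
       [ 0.16789901, -0.00616388, -0.98578493,  1.41614428],
       [ 0.        ,  0.        ,  0.        ,  1.        ]])}
scene {'mtx': array([[506.6158422 ,   0.        , 326.28758308],
       [  0.        , 506.6158422 , 199.57928447],
       [  0.        ,   0.        ,   1.        ]]), 'k1': -0.0301548475360172, 'world_to_cam': array([[ 0.65981779,  0.75141128, -0.00464586, -0.36188058],
       [ 0.59723623, -0.52816799, -0.60361201, -0.25862941],
       [-0.45601467,  0.39549926, -0.79726467,  2.05834596],
       [ 0.        ,  0.        ,  0.        ,  1.        ]])}
```

View pics/top.png

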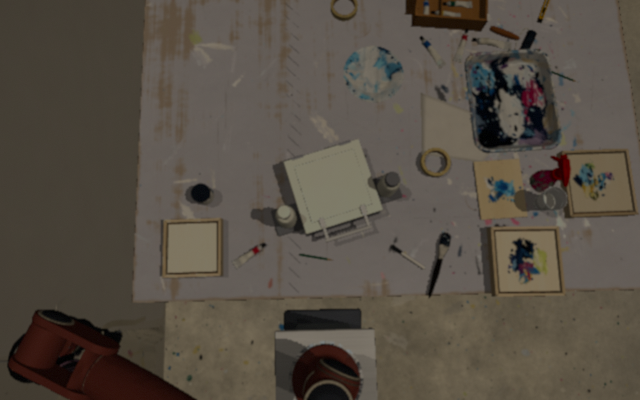

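View pics/scene.png

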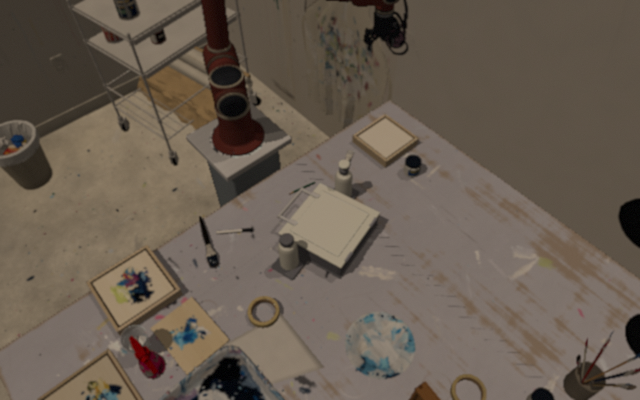

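The top view shows the lid at about (333,188), its bar at about (348,238), the dosing bottle (white cap) at (286,215) and the spare (grey cap) at (391,181). The pencil is at (315,257) and the marker at (405,253). In the scene view the dosing bottle is at (344,170) and the spare at (288,245).

```bash
cat > h.py <<'E'
import numpy as np,cv2
def cloud(f):
    z=f['d'];K=f['mtx'];v,u=np.mgrid[:400,:640]
    p=cv2.undistortPoints(np.stack([u,v],-1).reshape(-1,1,2).astype(float),K,np.array([float(f['k1']),0,0,0])).reshape(400,640,2)
    c=np.dstack([p*z[...,None],z]);W=np.linalg.inv(f['world_to_cam'])
    return c@W[:3,:3].T+W[:3,3]
E
python3 - <<'E'
from h import *
f=np.load('pics/top.npz');P=cloud(f);im=f['im']
roi=np.zeros((400,640),bool);roi[130:275,180:420]=1
x,y,z=P[...,0],P[...,1],P[...,2]
lid=roi&(z>.065)&(z<.092)&(im.mean(2)>60)
n,l,st,c=cv2.connectedComponentsWithStats(lid.astype(np.uint8))
print(st[1:][st[1:,4]>20])
i=1+np.argmax(st[1:,4]);pts=P[l==i][:,:2].astype(np.float32)
r=cv2.minAreaRect(pts*1000);print('lid',r,np.median(P[l==i][:,2]))
for nm,a,b,lo in(('cap',275,300,.172),('spare',378,405,.15)):
    m=roi&(z>lo);m[:,:a]=0;m[:,b:]=0;print(nm,m.sum(),P[m].mean(0),P[m].min(0),P[m].max(0),im[m].mean(0))
o=cv2.resize(im[140:280,240:420],None,fx=4,fy=4,interpolation=cv2.INTER_CUBIC)
cv2.imwrite('pics/crop.png',np.clip(o[:,:,::-1]*1.5,0,255))
for v,u in((232,345),(238,348),(243,350),(257,315),(253,405),(249,395),(225,300)):print((u,v),P[v,u])
E
```

```text
[[ 284  139   99  104 6268]]
lid ((583.9874877929688, -46.23936462402344), (293.83441162109375, 256.78253173828125), 16.126996994018555) 0.08120598955927527
cap 158 [0.48583731 0.09990831 0.31676272] [0.31274119 0.01686706 0.17445514] [0.52378268 0.12965888 1.48972581] [115.01265823 111.48101266  95.05063291]
spare 198 [ 0.57001192 -0.19254666  0.30181522] [ 0.31274119 -0.24062938  0.15066546] [0.62422402 0.01686706 1.48972581] [62.65656566 59.06060606 55.27777778]
(345, 232) [ 0.46053359 -0.07902199  0.00058537]
(348, 238) [ 0.44064806 -0.08840086 -0.00187548]
(350, 243) [ 0.42417001 -0.0945913  -0.00439311]
(315, 257) [0.38061534 0.02214679 0.00597598]
(405, 253) [ 0.38615283 -0.27219587  0.00780981]
(395, 249) [ 0.39953267 -0.23887747  0.0154775 ]
(300, 225) [0.48589722 0.06888822 0.01433011][ WARN:0@0.227] global loadsave.cpp:1063 imwrite_ Unsupported depth image for selected encoder is fallbacked to CV_8U.
```

View pics/crop.png

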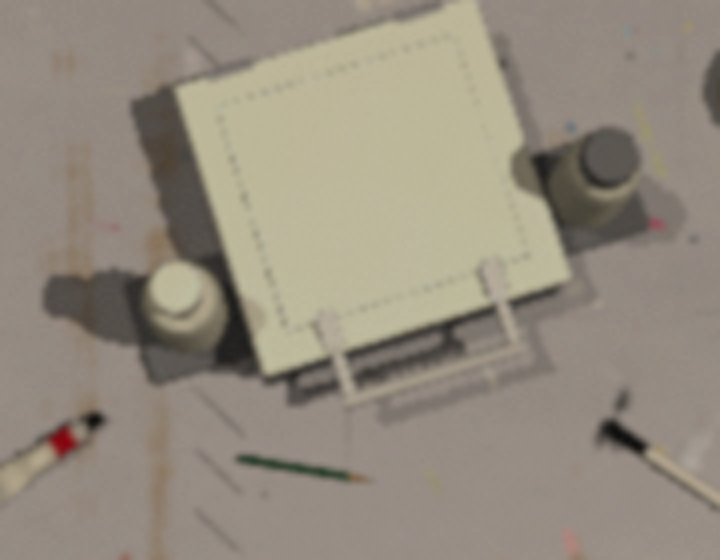

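Crop (4x, offset 240,140): cap centre at crop (176,288), bar from (350,402) to (523,350), and lid corners at (180,88), (472,0), (570,280) and (268,377). The pencil is clear of the space in front of the bar.

```bash
cat >> h.py <<'E'
def ray(f,uv,h):
    uv=np.array(uv,float).reshape(-1,1,2)
    p=cv2.undistortPoints(uv,f['mtx'],np.array([float(f['k1']),0,0,0])).reshape(-1,2)
    W=np.linalg.inv(f['world_to_cam']);d=np.c_[p,np.ones(len(p))]@W[:3,:3].T;o=W[:3,3]
    return o+d*((h-o[2])/d[:,2])[:,None]
E
python3 - <<'E'
from h import *
f=np.load('pics/top.npz');im=f['im'].astype(int)
cr=lambda a:np.array(a)/4+[239.6,139.6]
C=ray(f,cr([(180,88),(472,0),(570,280),(268,377)]),.0825);print(C)
B=ray(f,cr([(350,402),(523,350)]),.075);print('bar',B,B.mean(0))
e=C[1]-C[0]+C[2]-C[3];print('yaw deg',np.degrees(np.arctan2(-e[0],-e[1])),np.degrees(np.arctan2(*(B[1]-B[0])[:2]*-1)))
yaw=np.arctan2(*((C[0]+C[3]-C[1]-C[2])[[1,0]]))-np.pi/2
ctr=C.mean(0);R=np.array([[np.cos(yaw),-np.sin(yaw)],[np.sin(yaw),np.cos(yaw)]])
print('yaw',yaw,ctr, 'size',np.linalg.norm(C[1]-C[0]),np.linalg.norm(C[1]-C[2]))
# lid: hinge x=122, bar at x=-160; bar gap 36, so front edge at -160+6+36=-118 -> plate -118..128, centre x=5? 
o=ctr[:2]-R@[.005,0]
for n,p in(('bar',(-.16,0)),('cap',(-.05,.171)),('spare',(-.05,-.171)),('hinge',(.122,0))):print(n,o+R@p)
m=np.zeros((400,640),np.uint8);s=(im.sum(2)>300);m[205:222,275:296]=s[205:222,275:296]
print('cap ray',ray(f,cr([(176,288)]),.1845))
E
```

```text
[[ 0.68369454  0.11214659  0.0825    ]
 [ 0.75126632 -0.12507845  0.0825    ]
 [ 0.52028128 -0.1932064   0.0825    ]
 [ 0.44959544  0.04638603  0.0825    ]]
bar [[ 0.4291075  -0.01725984  0.075     ]
 [ 0.46662581 -0.15459501  0.075     ]] [ 0.44786665 -0.08592743  0.075     ]
yaw deg -16.17000336179034 -15.279682973865503
yaw 0.28221979872179337 [ 0.6012094  -0.03993806  0.0825    ] size 0.24666103277078735 0.2408225510694605
bar [ 0.44273686 -0.08588863]
cap [0.50076371 0.10898026]
spare [ 0.59600672 -0.21949009]
hinge [ 0.71358083 -0.00735493]
cap ray [[0.50646356 0.11005686 0.1845    ]]
```

```bash
cat >> h.py <<'E'
def go(x,y,z,yaw=None):
    from plant import manip
    from scipy.spatial.transform import Rotation as Ro
    s=manip.state();q=s['tool_rot'];R=Ro.from_quat([q[1],q[2],q[3],q[0]]).as_matrix()
    d=R.T@(np.array([x,y,z])-s['tool_pos'])*100
    ty=np.arctan2(R[1,1],R[0,1])
    print('t',s['time'],'pos',np.round(s['tool_pos'],4),'cm',d.round(2),'turn',None if yaw is None else round((ty-yaw),3),'F',np.round(s['contact_force'],1),'w',s['gripper_width'],'g',s['grasp_force'],'tilt',R[:,2].round(3))
E
python3 -m crank '[{"z":-3.5},{"z":-3.5},{"x":-3.7,"y":-3.03},{"x":-3.7,"y":-3.03},{"x":-3.7,"y":-3.03}]' 0
python3 -m crank '[{"x":-3.7,"y":-3.03},{"x":-3.7,"y":-3.03},{"x":-3.7,"y":-3.03},{"x":-3.7,"y":-3.03},{"x":-3.7,"y":-3.03}]'
python3 -m crank '[{"x":-3.7,"y":-3.03},{"turn":0.14},{"turn":0.14},{"turn":0.14},{"turn":0.14}]'
python3 -m crank '[{"turn":0.14},{"turn":0.14},{"turn":0.13},{"z":0},{"z":0}]'
python3 -c "from h import *;go(.504,.1095,.20,.28)"
```

```text
t 0.1 pos [0.1939 0.5935 0.1932] cm [-44.51 -36.38  -0.62] turn 0.975 F [-0.3 -0.5 -0.7] w 1.0030307470955355 g 0.0 tilt [-0.001 -0.002 -1.   ]schema error: expected keys x, y, z, turn
schema error: expected keys x, y, z, turn
schema error: expected keys x, y, z, turn
schema error: expected keys x, y, z, turn
```

All four keys are needed in each row.

```bash

python3 -m crank '[{"x":0,"y":0,"z":-3.5,"turn":0},{"x":0,"y":0,"z":-3.5,"turn":0},{"x":-3.7,"y":-3.03,"z":0,"turn":0},{"x":-3.7,"y":-3.03,"z":0,"turn":0},{"x":-3.7,"y":-3.03,"z":0,"turn":0}]' 0
python3 -m crank '[{"x":-3.7,"y":-3.03,"z":0,"turn":0},{"x":-3.7,"y":-3.03,"z":0,"turn":0},{"x":-3.7,"y":-3.03,"z":0,"turn":0},{"x":-3.7,"y":-3.03,"z":0,"turn":0},{"x":-3.7,"y":-3.03,"z":0,"turn":0}]'
python3 -m crank '[{"x":-3.7,"y":-3.03,"z":0,"turn":0},{"x":0,"y":0,"z":0,"turn":0.14},{"x":0,"y":0,"z":0,"turn":0.14},{"x":0,"y":0,"z":0,"turn":0.14},{"x":0,"y":0,"z":0,"turn":0.14}]'
python3 -m crank '[{"x":0,"y":0,"z":0,"turn":0.14},{"x":0,"y":0,"z":0,"turn":0.14},{"x":0,"y":0,"z":0,"turn":0.13},{"x":0,"y":0,"z":0,"turn":0},{"x":0,"y":0,"z":0,"turn":0}]'
python3 -c "from h import *;go(.504,.1095,.20,.28)"
```

```text
time: 0.6
tool_pos: [0.2717, 0.4719, 0.264]
tool_rot: [0.0, 0.157, 0.988, -0.0]
contact_force: [0.1, -0.3, 0.2]
gripper_width: 0.145
grasp_force: 0.0
time: 1.1
tool_pos: [0.4006, 0.2699, 0.2639]
tool_rot: [-0.0, 0.157, 0.988, -0.0]
contact_force: [0.2, 0.9, -0.1]
gripper_width: 0.004
grasp_force: 0.0
time: 1.6
tool_pos: [0.4258, 0.231, 0.2637]
tool_rot: [-0.0, 0.427, 0.904, -0.0]
contact_force: [0.4, 0.0, 0.6]
gripper_width: 0.002
grasp_force: 0.0
time: 2.1
tool_pos: [0.4257, 0.2314, 0.2639]
tool_rot: [-0.0, 0.598, 0.801, -0.0]
contact_force: [-0.2, -0.7, -0.0]
gripper_width: -0.004
grasp_force: 0.0
t 2.1 pos [0.4257 0.2314 0.2639] cm [-13.91   4.05   6.39] turn 0.008 F [-0.2 -0.7 -0. ] w -0.0037316046009664415 g 0.0 tilt [-0.001 -0.    -1.   ]
```

```bash

python3 -m crank '[{"x":-4.6,"y":1.4,"z":0,"turn":0},{"x":-4.6,"y":1.4,"z":0,"turn":0},{"x":-4.7,"y":1.25,"z":0,"turn":0},{"x":0,"y":0,"z":0,"turn":0},{"x":0,"y":0,"z":0,"turn":0}]'
python3 - <<'E'
from h import *
from plant import manip
go(.504,.1095,.20,.28)
c=manip.camera_model("wrist");im,d=manip.grab_frame("wrist");cv2.imwrite("pics/w1.png",im[:,:,::-1]);np.savez("pics/w1.npz",im=im,d=d,**c)
print(c)
E
```

```text
time: 2.6
tool_pos: [0.504, 0.1087, 0.2639]
tool_rot: [-0.001, 0.6, 0.8, -0.0]
contact_force: [0.4, -0.1, 0.5]
gripper_width: 0.002
grasp_force: 0.0
t 2.6 pos [0.504  0.1087 0.2639] cm [0.07 0.03 6.39] turn 0.004 F [ 0.4 -0.1  0.5] w 0.001898462054463071 g 0.0 tilt [-0.001  0.    -1.   ]
{'mtx': array([[330.14964744,   0.        , 327.5034059 ],
       [  0.        , 330.14964744, 197.86647126],
       [  0.        ,   0.        ,   1.        ]]), 'k1': -0.0583309920466417, 'world_to_cam': array([[ 9.59703963e-01,  2.81012940e-01, -1.77716082e-04,
        -5.13761397e-01],
       [ 2.70983352e-01, -9.25283501e-01,  2.65364778e-01,
        -8.86348674e-02],
       [ 7.44064988e-02, -2.54719787e-01, -9.64148071e-01,
         4.37174104e-01],
       [ 0.00000000e+00,  0.00000000e+00,  0.00000000e+00,
         1.00000000e+00]])}
```

View pics/w1.png

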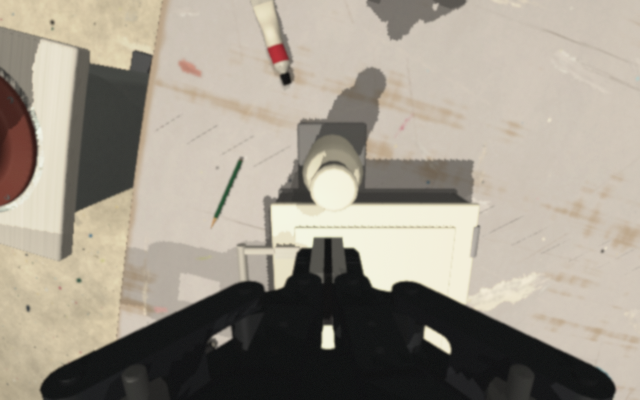

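The wrist view shows the cap top centred at (334,187), the lid's near edge from (272,205) to (477,204), the bar end at (241,246) and the pencil at (227,192).

```bash
python3 - <<'E'
from h import *
f=np.load('pics/w1.npz');P=cloud(f);im=f['im']
print(ray(f,[(334,187)],.1845),P[187,334])
m=np.abs(P[...,2]-.1845)<.005;m[:,:300]=0;m[:,370:]=0;m[:150]=0;m[215:]=0
print(m.sum(),np.median(P[m],0),[(np.percentile(P[m][:,i],2)+np.percentile(P[m][:,i],98))/2 for i in (0,1)])
C=ray(f,[(272,205),(477,204),],.0825);print(C,'yaw',np.arctan2(*(C[1]-C[0])[[1,0]]))
print(ray(f,[(241,246),(241,285)],.075))
E
```

```text
[[0.50713447 0.11516611 0.1845    ]] [0.50698535 0.11555269 0.18621942]
1777 [0.50674903 0.11499587 0.18514011] [np.float64(0.5069978979293196), np.float64(0.11442018275689952)]
[[0.45378771 0.05192111 0.0825    ]
 [0.68082227 0.11957698 0.0825    ]] yaw 0.2896191768817173
[[ 0.42910373 -0.0119491   0.075     ]
 [ 0.44024029 -0.064423    0.075     ]]
```

```bash

python3 -m crank '[{"x":0.3,"y":0.3,"z":3,"turn":0},{"x":0,"y":0,"z":3,"turn":0},{"x":0,"y":0,"z":1,"turn":0},{"x":0,"y":0,"z":0.4,"turn":0},{"x":0,"y":0,"z":0,"turn":0}]'
python3 -m crank '[{"x":0,"y":0,"z":0.4,"turn":0},{"x":0,"y":0,"z":0.4,"turn":0},{"x":0,"y":0,"z":0,"turn":0}]'
```

```text
time: 3.15
tool_pos: [0.5059, 0.1138, 0.1909]
tool_rot: [0.0, 0.599, 0.801, 0.0]
contact_force: [-0.5, 0.9, 0.7]
gripper_width: 0.001
grasp_force: 0.0
time: 3.45
tool_pos: [0.506, 0.1131, 0.1824]
tool_rot: [0.0, 0.6, 0.8, 0.0]
contact_force: [-0.6, -1.0, 0.0]
gripper_width: -0.002
grasp_force: 0.0
```

```bash

python3 -m crank '[{"x":0,"y":0,"z":0.3,"turn":0},{"x":0,"y":0,"z":0.3,"turn":0},{"x":0,"y":0,"z":0,"turn":0}]'
python3 -m crank '[{"x":0,"y":0,"z":0.15,"turn":0},{"x":0,"y":0,"z":0,"turn":0}]'
```

```text
time: 3.75
tool_pos: [0.5056, 0.1131, 0.1757]
tool_rot: [-0.0, 0.6, 0.8, -0.0]
contact_force: [0.4, 0.5, 0.2]
gripper_width: -0.002
grasp_force: 0.0
time: 3.95
tool_pos: [0.5059, 0.1131, 0.1746]
tool_rot: [-0.0, 0.6, 0.8, -0.0]
contact_force: [0.5, 0.0, -1.2]
gripper_width: -0.001
grasp_force: 0.0
```

```bash
python3 - <<'E'
from h import *
from plant import manip
c=manip.camera_model("wrist");im,d=manip.grab_frame("wrist");np.savez("pics/w2.npz",im=im,d=d,**c)
c=manip.camera_model("scene");im2,d=manip.grab_frame("scene");np.savez("pics/s2.npz",im=im2,d=d,**c)
a=cv2.resize(im[100:300,220:440],None,fx=2.5,fy=2.5);b=cv2.resize(im2[100:220,290:400],None,fx=4,fy=4)
o=np.zeros((500,800,3),np.uint8);o[:500,:400]=a[:, 75:475];o[:480,400:]=b[:,:400]*1
cv2.imwrite("pics/w2.png",o[:,:,::-1]);print(manip.state()['contact_force'])
E
```

```text
[0.19380681 0.32961898 0.55768635]
```

View pics/w2.png

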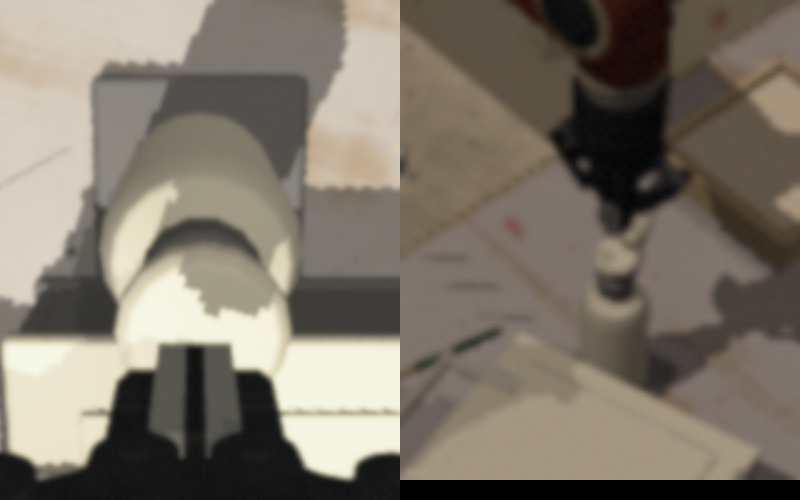

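The wrist view shows the fingertips at (328,238) over the cap. The scene view shows the fingertips close to the cap, with a dark band under it. I'll measure the cap height from depth.

```bash
python3 - <<'E'
from h import *
f=np.load('pics/w2.npz');P=cloud(f)
for v,u in((215,310),(222,328),(228,328),(233,328),(228,345),(236,320),(238,322),(243,322),(250,322)):print((u,v),P[v,u].round(4))
m=(P[...,2]>.165)&(P[...,2]<.2);m[236:]=0;print(m.sum(),np.median(P[m],0),P[m].min(0),P[m].max(0))
g=np.load('pics/w1.npz');Q=cloud(g);m=(Q[...,2]>.165)&(Q[...,2]<.2);m[230:]=0;print(np.median(Q[m],0),Q[m].min(0),Q[m].max(0))
from plant import manip;print(manip.state()['time'],manip.state()['tool_pos'],manip.state()['contact_force'])
E
```

```text
(310, 215) [0.4931 0.121  0.1845]
(328, 222) [0.5037 0.12   0.1849]
(328, 228) [0.5046 0.1168 0.1853]
(328, 233) [0.5054 0.1139 0.1853]
(345, 228) [0.5135 0.1195 0.1857]
(320, 236) [0.5016 0.1112 0.1858]
(322, 238) [0.4997 0.1238 0.2195]
(322, 243) [0.4998 0.1236 0.2245]
(322, 250) [0.4999 0.1238 0.2321]
2232 [0.50413114 0.12217784 0.18506499] [0.48733019 0.10719701 0.17680729] [0.52628002 0.13356764 0.18735876]
[0.50668729 0.11521075 0.18512314] [0.4874838  0.09422666 0.1769853 ] [0.52720544 0.13366796 0.18739465]
4.05 [0.50594498 0.11314687 0.17482394] [0.19380681 0.32961898 0.55768635]
```

The cap is still up, since depth puts its top at 0.185. The real fingertips look about 0.04 m above the reported TCP, so I'll feel my way down by force.

```bash
python3 - <<'E'
from h import *
f=np.load('pics/s2.npz');P=cloud(f)
for v in range(150,168,1):print(v,P[v,340:350:3].round(3).tolist())
E
python3 -m crank '[{"x":0,"y":0,"z":0.5,"turn":0},{"x":0,"y":0,"z":0.5,"turn":0},{"x":0,"y":0,"z":0,"turn":0}]'
```

```text
150 [[0.504, 0.101, 0.252], [0.513, 0.106, 0.256], [0.523, 0.11, 0.261], [0.536, 0.111, 0.271]]
151 [[0.498, 0.107, 0.238], [0.516, 0.103, 0.256], [0.524, 0.109, 0.258], [0.537, 0.109, 0.269]]
152 [[0.502, 0.103, 0.239], [0.515, 0.105, 0.249], [0.523, 0.11, 0.251], [0.535, 0.112, 0.26]]
153 [[0.499, 0.106, 0.23], [0.516, 0.103, 0.247], [0.521, 0.112, 0.244], [0.539, 0.108, 0.261]]
154 [[0.496, 0.109, 0.22], [0.513, 0.106, 0.236], [0.52, 0.113, 0.237], [0.379, 0.267, 0.009]]
155 [[0.498, 0.107, 0.219], [0.515, 0.105, 0.234], [0.521, 0.112, 0.234], [0.387, 0.26, 0.014]]
156 [[0.355, 0.242, -0.005], [0.512, 0.107, 0.225], [0.521, 0.113, 0.228], [0.387, 0.26, 0.008]]
157 [[0.364, 0.234, 0.003], [0.515, 0.105, 0.224], [0.525, 0.109, 0.229], [0.393, 0.255, 0.012]]
158 [[0.364, 0.234, -0.003], [0.513, 0.107, 0.216], [0.392, 0.239, 0.018], [0.399, 0.248, 0.016]]
159 [[0.373, 0.225, 0.006], [0.5, 0.12, 0.191], [0.395, 0.236, 0.016], [0.4, 0.248, 0.011]]
160 [[0.374, 0.224, 0.002], [0.501, 0.119, 0.187], [0.504, 0.13, 0.181], [0.409, 0.239, 0.02]]
161 [[0.497, 0.109, 0.186], [0.502, 0.118, 0.183], [0.511, 0.124, 0.186], [0.409, 0.24, 0.013]]
162 [[0.505, 0.101, 0.193], [0.505, 0.115, 0.183], [0.511, 0.123, 0.182], [0.517, 0.132, 0.18]]
163 [[0.503, 0.103, 0.185], [0.509, 0.111, 0.184], [0.516, 0.118, 0.185], [0.526, 0.123, 0.189]]
164 [[0.507, 0.099, 0.186], [0.512, 0.109, 0.183], [0.521, 0.114, 0.187], [0.523, 0.127, 0.179]]
165 [[0.505, 0.102, 0.177], [0.522, 0.099, 0.194], [0.527, 0.109, 0.191], [0.529, 0.121, 0.183]]
166 [[0.507, 0.1, 0.176], [0.517, 0.104, 0.181], [0.527, 0.109, 0.186], [0.53, 0.12, 0.18]]
167 [[0.512, 0.095, 0.178], [0.523, 0.099, 0.185], [0.53, 0.106, 0.186], [0.425, 0.225, 0.003]]
time: 4.35
tool_pos: [0.5052, 0.1131, 0.1635]
tool_rot: [-0.001, 0.6, 0.8, -0.001]
contact_force: [0.1, 0.7, -0.4]
gripper_width: -0.001
grasp_force: 0.0
```

The scene depth confirms the fingertip is about 42 mm above the reported TCP. I expect contact at a reported z of about 0.143.

```bash

python3 -m crank '[{"x":0,"y":0,"z":0.6,"turn":0},{"x":0,"y":0,"z":0.6,"turn":0},{"x":0,"y":0,"z":0,"turn":0}]'
python3 -m crank '[{"x":0,"y":0,"z":0.4,"turn":0},{"x":0,"y":0,"z":0.4,"turn":0},{"x":0,"y":0,"z":0,"turn":0}]'
python3 -m crank '[{"x":0,"y":0,"z":0.4,"turn":0},{"x":0,"y":0,"z":0,"turn":0}]'
```

```text
time: 4.65
tool_pos: [0.5051, 0.1131, 0.1513]
tool_rot: [-0.001, 0.6, 0.8, -0.001]
contact_force: [0.1, -0.5, 0.6]
gripper_width: 0.003
grasp_force: 0.0
time: 4.95
tool_pos: [0.5062, 0.1132, 0.1449]
tool_rot: [0.0, 0.6, 0.8, 0.0]
contact_force: [-0.1, -0.2, 3.1]
gripper_width: 0.006
grasp_force: 1.4
time: 5.15
tool_pos: [0.5064, 0.1132, 0.1412]
tool_rot: [0.0, 0.6, 0.8, 0.0]
contact_force: [0.5, -1.1, 4.6]
gripper_width: 0.001
grasp_force: 2.2
```

```bash

python3 -m crank '[{"x":0,"y":0,"z":0.4,"turn":0},{"x":0,"y":0,"z":0,"turn":0}]'
python3 -m crank '[{"x":0,"y":0,"z":0.2,"turn":0},{"x":0,"y":0,"z":0,"turn":0}]'
```

```text
time: 5.35
tool_pos: [0.5065, 0.1132, 0.1377]
tool_rot: [0.001, 0.6, 0.8, 0.0]
contact_force: [-0.9, -0.1, 5.9]
gripper_width: -0.003
grasp_force: 3.0
time: 5.55
tool_pos: [0.5066, 0.1132, 0.1373]
tool_rot: [0.001, 0.599, 0.8, 0.0]
contact_force: [-4.6, 0.2, 10.4]
gripper_width: -0.003
grasp_force: 5.9
```

The stop was reached at 10.4 N with no further travel, so the true fingertip is at reported z + 0.038. Next I retract, wait, and go above the bar.

```bash

python3 -m crank '[{"x":0,"y":0,"z":-2,"turn":0},{"x":0,"y":0,"z":-4,"turn":0},{"x":0,"y":0,"z":-4,"turn":0},{"x":0,"y":0,"z":0,"turn":0},{"x":0,"y":0,"z":0,"turn":0}]'
python3 -m crank '[{"x":-3.44,"y":-2.26,"z":0,"turn":0},{"x":-3.44,"y":-2.26,"z":0,"turn":0},{"x":-3.44,"y":-2.26,"z":0,"turn":0},{"x":-3.44,"y":-2.26,"z":0,"turn":0},{"x":-3.44,"y":-2.26,"z":0,"turn":0}]' 40
python3 -m crank '[{"x":0,"y":0,"z":3,"turn":0},{"x":0,"y":0,"z":0,"turn":0},{"x":0,"y":0,"z":0,"turn":0}]'
python3 - <<'E'
from h import *
from plant import manip
go(.446,-.084,.0185,.285)
for n in("wrist","top"):
    c=manip.camera_model(n);im,d=manip.grab_frame(n);np.savez(f"pics/{n}3.npz",im=im,d=d,**c)
    if n=="wrist":cv2.imwrite("pics/w3.png",im[:,:,::-1])
E
```

```text
time: 6.05
tool_pos: [0.5064, 0.1132, 0.2356]
tool_rot: [0.001, 0.6, 0.8, 0.001]
contact_force: [0.4, 0.6, -0.6]
gripper_width: 0.002
grasp_force: 0.0
time: 6.55
tool_pos: [0.444, -0.0846, 0.2321]
tool_rot: [-0.002, 0.599, 0.801, -0.001]
contact_force: [0.7, 0.1, 0.1]
gripper_width: 0.403
grasp_force: 0.0
time: 6.85
tool_pos: [0.4446, -0.083, 0.2027]
tool_rot: [-0.002, 0.599, 0.8, -0.001]
contact_force: [-0.2, -0.5, 0.5]
gripper_width: 0.403
grasp_force: 0.0
t 6.85 pos [ 0.4446 -0.083   0.2027] cm [-0.19  0.18 18.42] turn 0.0 F [-0.2 -0.5  0.5] w 0.40341327581990105 g 0.0 tilt [-0.004  0.002 -1.   ]
```

View pics/w3.png

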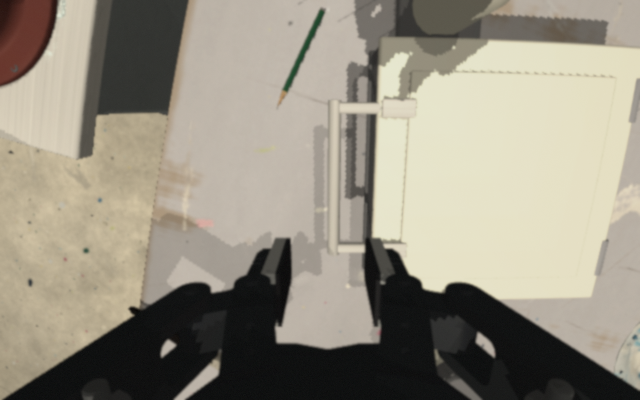

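The wrist view shows the bar from (334,103) to (334,248), its arms at rows 107 and 246, and the fingertips at about (285,242) and (371,242). The pencil is at (300,58).

```bash
python3 - <<'E'
from h import *
f=np.load('pics/wrist3.npz');P=cloud(f)
B=ray(f,[(334,107),(334,246)],.075);print(B,np.linalg.norm(B[1]-B[0]),B.mean(0),'perp yaw',np.arctan2(*(B[0]-B[1])[[1,0]])-np.pi/2)
print([P[v,334].round(4).tolist() for v in(120,150,180,210,230)])
b=B.mean(0)
go(b[0],b[1],.0185,.285)
# fingertips
print(P[243,285],P[243,371],P[200,500])
T=np.load('pics/top3.npz');Q=cloud(T);m=(Q[...,2]>.165)&(Q[...,2]<.2);print(m[200:225,275:300].sum(),np.median(Q[200:225,275:300][m[200:225,275:300]],0))
E
```

```text
[[ 0.43015413 -0.01587678  0.075     ]
 [ 0.46907448 -0.14591749  0.075     ]] 0.13574011574436157 [ 0.4496143  -0.08089714  0.075     ] perp yaw 0.2908085634550941
[[0.4333, -0.0267, 0.0823], [0.441, -0.0525, 0.0813], [0.449, -0.0792, 0.0822], [0.4575, -0.1077, 0.0808], [0.4633, -0.127, 0.0815]]
t 6.95 pos [ 0.446 -0.083  0.205] cm [ 0.1   0.41 18.65] turn 0.001 F [0.6 0.2 0.4] w 0.39787032529042793 g 0.0 tilt [-0.  0. -1.]
[ 0.42354749 -0.07725109  0.25237589] [ 0.45892515 -0.06670972  0.25260381] [ 0.60669824 -0.0523372   0.08430158]
143 [0.50552999 0.10903538 0.18456584]
```

```bash

python3 -m crank '[{"x":0.1,"y":0.4,"z":4,"turn":0},{"x":0,"y":0,"z":4,"turn":0},{"x":0,"y":0,"z":4,"turn":0},{"x":0,"y":0,"z":2.5,"turn":0},{"x":0,"y":0,"z":0,"turn":0}]'
python3 -m crank '[{"x":0,"y":0,"z":1.5,"turn":0},{"x":0,"y":0,"z":1,"turn":0},{"x":0,"y":0,"z":0,"turn":0}]'
python3 -m crank '[{"x":0,"y":0,"z":1,"turn":0},{"x":0,"y":0,"z":0.6,"turn":0},{"x":0,"y":0,"z":0,"turn":0}]'
```

```text
time: 7.45
tool_pos: [0.4468, -0.0798, 0.0564]
tool_rot: [-0.004, 0.599, 0.801, -0.001]
contact_force: [-0.4, 0.2, -0.4]
gripper_width: 0.397
grasp_force: 0.0
time: 7.75
tool_pos: [0.4496, -0.0813, 0.0351]
tool_rot: [-0.0, 0.599, 0.801, -0.0]
contact_force: [0.3, -0.4, 0.4]
gripper_width: 0.398
grasp_force: 0.0
time: 8.05
tool_pos: [0.4487, -0.0814, 0.018]
tool_rot: [-0.001, 0.6, 0.8, -0.0]
contact_force: [-0.4, -0.6, -0.8]
gripper_width: 0.398
grasp_force: 0.0
```

```bash

python3 -m crank '[{"x":0,"y":0,"z":0,"turn":0},{"x":0,"y":0,"z":0,"turn":0},{"x":0,"y":0,"z":0,"turn":0},{"x":0,"y":0,"z":0,"turn":0},{"x":0,"y":0,"z":0,"turn":0}]' 0
python3 - <<'E'
from plant import manip
import cv2
im,d=manip.grab_frame("wrist");cv2.imwrite("pics/w4.png",im[:,:,::-1])
E
```

```text
time: 8.55
tool_pos: [0.4498, -0.0816, 0.0192]
tool_rot: [0.0, 0.6, 0.8, 0.0]
contact_force: [0.2, 0.8, 1.6]
gripper_width: 0.115
grasp_force: 58.4
```

View pics/w4.png

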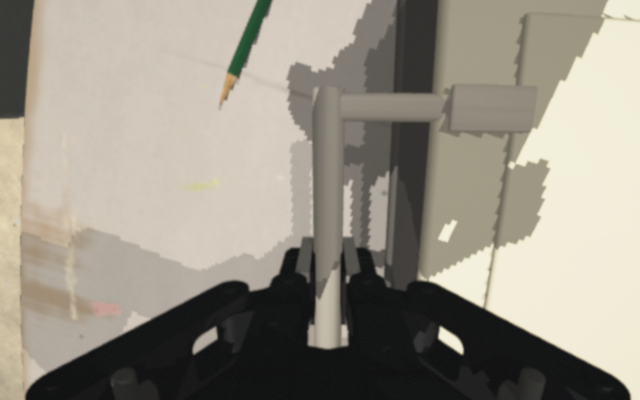

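The bar sits between the fingers at (328,260), with the near arm clear. Now I swing it up along the arc.

```bash

python3 -m crank '[{"x":0,"y":0.09,"z":-2.21,"turn":0},{"x":0,"y":0.26,"z":-2.2,"turn":0},{"x":0,"y":0,"z":0,"turn":0}]'
python3 -m crank '[{"x":0,"y":0.43,"z":-2.17,"turn":0},{"x":0,"y":0.6,"z":-2.13,"turn":0},{"x":0,"y":0.76,"z":-2.08,"turn":0},{"x":0,"y":0,"z":0,"turn":0}]'
```

```text
time: 8.9
tool_pos: [0.4533, -0.0807, 0.0651]
tool_rot: [0.0, 0.599, 0.8, 0.0]
contact_force: [-1.7, -0.4, -1.0]
gripper_width: 0.119
grasp_force: 58.5
time: 9.3
tool_pos: [0.47, -0.0758, 0.1284]
tool_rot: [-0.0, 0.599, 0.8, -0.001]
contact_force: [-2.8, -0.8, -1.5]
gripper_width: 0.115
grasp_force: 58.7
```

```bash

python3 -m crank '[{"x":0,"y":0.93,"z":-2.01,"turn":0},{"x":0,"y":1.08,"z":-1.93,"turn":0},{"x":0,"y":1.23,"z":-1.84,"turn":0},{"x":0,"y":0,"z":0,"turn":0}]'
python3 -m crank '[{"x":0,"y":1.37,"z":-1.73,"turn":0},{"x":0,"y":1.5,"z":-1.63,"turn":0},{"x":0,"y":0,"z":0,"turn":0},{"x":0,"y":0,"z":0,"turn":0},{"x":0,"y":0,"z":0,"turn":0}]'
python3 - <<'E'
from h import *
from plant import manip
go(.45,-.08,.0192,.285)
o=[]
for n in("top","scene"):
    c=manip.camera_model(n);im,d=manip.grab_frame(n);f=dict(im=im,d=d,**c);P=cloud(f)
    o.append(cv2.resize(im[110:290,230:430] if n=="top" else im[60:280,220:420],(400,400)))
    # lid plane fit in box frame
    h=np.array([.7136,-.0074]);a=.287;e=np.array([np.cos(a),np.sin(a)]);g=np.array([-e[1],e[0]])
    r=(P[...,:2]-h)@e;t=(P[...,:2]-h)@g;z=P[...,2]
    m=(r>-.2)&(r<-.02)&(abs(t)<.11)&(z>.05)&(z<.3)&(z>-r*.4+.06)
    k=np.polyfit(r[m],z[m],1);print(n,m.sum(),np.degrees(np.arctan(-k[0])),k)
cv2.imwrite("pics/e.png",np.hstack(o)[:,:,::-1])
E
```

```text
time: 9.7
tool_pos: [0.5, -0.0671, 0.1864]
tool_rot: [-0.001, 0.599, 0.8, -0.002]
contact_force: [-11.9, -1.7, 6.1]
gripper_width: 0.115
grasp_force: 59.3
time: 10.2
tool_pos: [0.5253, -0.0598, 0.219]
tool_rot: [-0.003, 0.6, 0.8, -0.004]
contact_force: [-15.9, -3.1, 12.9]
gripper_width: 0.114
grasp_force: 60.4
t 10.2 pos [ 0.5253 -0.0598  0.219 ] cm [ 0.18 -7.61 20.05] turn -0.001 F [-15.9  -3.1  12.9] w 0.11405945014968812 g 60.398701429367065 tilt [-0.009 -0.003 -1.   ]
top 1323 43.51370354617196 [-0.94941922  0.09118119]
scene 3601 43.561694702572105 [-0.95101311  0.09465589]
```

View pics/e.png

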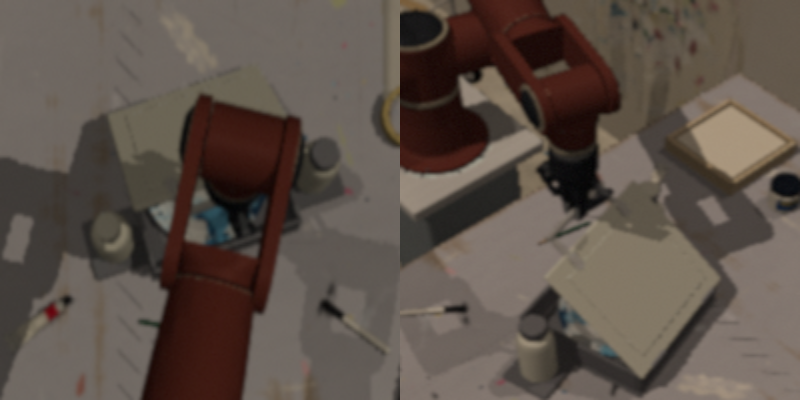

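The lid is open at about 43.5° in both views, the bar is in the grip, and nothing else has moved. About 20 N is pushing radially towards the hinge, so I'll ease it outward a little, recheck and hand in.

```bash

python3 -m crank '[{"x":0,"y":-0.2,"z":-0.25,"turn":0},{"x":0,"y":-0.2,"z":-0.2,"turn":0},{"x":0,"y":0,"z":0,"turn":0},{"x":0,"y":0,"z":0,"turn":0},{"x":0,"y":0,"z":0,"turn":0}]'
python3 -m crank '[{"x":0,"y":0,"z":0,"turn":0},{"x":0,"y":0,"z":0,"turn":0},{"x":0,"y":0,"z":0,"turn":0},{"x":0,"y":0,"z":0,"turn":0},{"x":0,"y":0,"z":0,"turn":0}]'
python3 - <<'E'
from h import *
from plant import manip
for n in("top","scene"):
    c=manip.camera_model(n);im,d=manip.grab_frame(n);P=cloud(dict(im=im,d=d,**c))
    h=np.array([.7136,-.0074]);a=.287;e=np.array([np.cos(a),np.sin(a)]);g=np.array([-e[1],e[0]])
    r=(P[...,:2]-h)@e;t=(P[...,:2]-h)@g;z=P[...,2]
    m=(r>-.2)&(r<-.02)&(abs(t)<.11)&(z<.3)&(z>-r*.4+.06)
    print(n,np.degrees(np.arctan(-np.polyfit(r[m],z[m],1)[0])))
E
```

```text
time: 10.8
tool_pos: [0.5252, -0.0597, 0.2188]
tool_rot: [0.0, 0.6, 0.8, 0.0]
contact_force: [9.2, -2.4, -10.8]
gripper_width: 0.111
grasp_force: 59.0
time: 11.3
tool_pos: [0.5252, -0.0597, 0.2188]
tool_rot: [0.0, 0.6, 0.8, 0.0]
contact_force: [9.1, -1.3, -11.3]
gripper_width: 0.113
grasp_force: 59.0
top 43.41325039819481
scene 43.45933587482935
```

```bash

python3 -m crank '[{"x":0,"y":0.15,"z":0.15,"turn":0},{"x":0,"y":0,"z":0,"turn":0},{"x":0,"y":0,"z":0,"turn":0},{"x":0,"y":0,"z":0,"turn":0},{"x":0,"y":0,"z":0,"turn":0}]'
python3 -c "from plant import manip;print(manip.job_done())"
```

```text
time: 11.9
tool_pos: [0.5265, -0.0594, 0.2201]
tool_rot: [0.0, 0.6, 0.8, 0.0]
contact_force: [4.6, -3.2, -7.9]
gripper_width: 0.113
grasp_force: 59.4
the job is handed in; nothing more can be done
None
```

I pressed the pump cap to its stop with the lid shut and saw it come back up; the gripper now holds the lid at about 43.5° by its bar, and the job is handed in (no verdict came back).

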